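# Set the push-push bench stops of a turner's bench

## Task

Set the three pop-up bench stops for the next piece: only the red-capped one shall stand up, and both the yellow-capped and the blue-capped one shall be locked down. They are push-push stops: pressing one right to the bottom and letting go locks it if it stood up and releases it if it was locked, so look at each before you press. Do not shift the finished wooden bowl.

Things in the scene. Friction and masses are not known exactly. Their poses are not given: they have to be found in the camera images.
- red_cap (a point): Centre of the top of the red cap (44 mm disc, 10 mm thick, on a 26 mm upright steel shaft) of a push-push bench stop in a fixed wooden plate 96 x 96 x 12 mm with a 62 mm steel collar to 16 mm height. Its height above the bench tells the state: about 67 mm standing, 43 mm locked down. Bottom of travel 27 mm: press to within 1 mm of it, then let go. Spring 3 to 6 N, hard stop at the bottom.
- yellow_cap (a point): Centre of the top of the yellow cap (44 mm disc, 10 mm thick, on a 26 mm upright steel shaft) of a push-push bench stop in a fixed wooden plate 96 x 96 x 12 mm with a 62 mm steel collar to 16 mm height. Its height above the bench tells the state: about 67 mm standing, 43 mm locked down. Travel and spring as for the red one.
- blue_cap (a point): Centre of the top of the blue cap (44 mm disc, 10 mm thick, on a 26 mm upright steel shaft) of a push-push bench stop in a fixed wooden plate 96 x 96 x 12 mm with a 62 mm steel collar to 16 mm height. Its height above the bench tells the state: about 67 mm standing, 43 mm locked down. Travel and spring as for the red one.
- bowl: A finished turned bowl of pale wood, 124 mm across and 55 mm high, standing loose on the bench beyond the stops; origin at the centre of its underside, z up. Leave it where it is.

How it is judged:
By the outcome, as a careful person would: the job done as asked, in the order asked, and still so for the second after the job is handed in, with the robot touching nothing.
It also fails if it takes over 38 s, if anything falls off the work surface, if the arm or the gripper's body presses on something with over 40 N, if the wrist force passes 120 N, or if a joint passes its speed limit or range.

## Robot

A 6-joint arm with a two-finger parallel gripper is mounted at the origin on the work surface. World frame = base frame: x ahead of the robot, y to its left, z up, the work surface at z = 0. Lengths are in m, angles in rad, forces in N, time in s.
With the tool pointing down it reaches from about 0.375 to 0.975 m from the base axis. Payload 3.8 kg.
Tool frame: the origin (TCP) lies where the fingers leave the gripper's body, on its centre line; the fingertips stand 73 mm ahead of it and the grasp point (between the pads) lies 54 mm ahead of it; z points along the fingers, y is the line along which they close (so a half turn about z gives the same grasp; the last joint's range is limited). The gripper opens to 85 mm and grips with 20 to 120 N. Pads are 22 mm wide; open, the fingers measure 114 mm over their backs; the gripper's body (76 mm by 85 mm) begins 54 mm behind the grasp point. The pads swing forward as they close: fully open they stand 13 mm farther back than shut.
Start: joints at [-1.26, 0.264, 1.604, -0, 1.274, -0.037], TCP at [0.23, -0.635, 0.304] pointing down, gripper open.
Joint ranges: [-2.63, 2.63], [-0.94, 2.18], [0.31, 2.57], [-1.31, 4.45], [0, 2.66], [-2.55, 2.55]. Speed limits (rad/s): [2.57, 2.57, 3.14, 3.14, 3.14, 3.14].

## Interface

Orientations are given as a rotation vector (axis times angle).
In Python, from workcell import read_state, viewer, bot gives the robot as it stands.
- The arm moves only by the tool jog_arm, never from a script. Its argument "increments" is a list that holds one entry, the list of rows, each a list of 7 numbers: the shift along the tool's x, y, z in units of 30 mm (1.0 is 30 mm), then the turn, a rotation vector about the tool's x, y, z in units of 6 degrees (1.0 is 6 degrees), then the opening, from -1 (shut) to 1 (fully open). A call has exactly 5 rows; each row shifts and turns the commanded pose from where the row before left it, along the tool's axes as they then stand; what a row does not reach is not made up. A row lasts 1/12 s, in which the tool goes at most 41.7 mm and 7.16 degrees, less where a joint would pass 70% of its speed; a pose out of reach is approached as far as the arm can. A call is refused whole if a number of a shift passes 1 or a number of a turn 1, either way. A call with a gripper value outside its range is refused whole. The fingers move at their own pace and stop on an object; "force" is the grip in N (left out, the last holds). Time passes only in rows, so rows that do not move let the fingers close, or fill a call up. It gives the time, the measured TCP pose, the force, the opening and the grip force at its end, in the units of the state.
- read_state(): the state, without advancing time (a new reading comes with each control period).
- viewer.read_camera(name): name is "scene" or "top"; returns (picture, depth): 420x560x3 uint8, blue, green, red; 420x560 float32, m along the optical axis (not along the pixel's ray), 0 where there is no reading.
- viewer.camera_params(name): a dict with "fx", "fy", "cx", "cy" (pixels), "R" (3x3) and "t" (3): a world point X has camera coordinates R X + t. Camera axes: x right, y down, z forward; pixel columns grow to the right and rows downward; lengths in m; the calibration is good to about 2 mm. A picture is of the moment at which its call begins. camera_params takes no time and is no camera call.
- bot.finish_job(): hands the job in; it is judged then, once.
The state is a dict: "time": time; "q": joint angles; "joint_vel": joint speeds; "joint_torque": joint torques, N m; "tool_pos": TCP position; "tcp_rot": TCP orientation; "wrist_force": force on the tool from outside, world axes, zero at the start; "torque": the same for the moment, N m; "width": opening from 0.0 (shut) to 1.0 (fully open); "grip_force": force on a finger pad.
Only numpy, scipy, OpenCV 4.12 (cv2) and the standard library are available. Lean on these libraries where they do the work, as an engineer would, in place of code of your own. Each camera call takes 0.05 s, during which the arm holds its last target. There are 200 camera calls.

## Working session

There is one attempt and no reset: what is moved stays moved. The work goes in short steps, Python scripts to look and compute and a tool call to move; the robot and the scene stay as the last step left them, time stands still between calls to the robot, and variables do not carry over. Pictures are saved under pics/ and viewed, at most 10 in all, crops included, and the job is handed in when it is done.

Besides the shell and the picture viewer there is one more tool, called after "Emit:" as name([rows], argument=value, ...), one row to a line, values as JSON. jog_arm: Moves the arm, as the interface text tells. Its arguments: {"type":"object","properties":{"increments":{"type":"array","items":{"type":"array","items":{"type":"array","items":{"type":"number"}}}},"force":{"type":"number"}},"required":["increments"]}

```bash
mkdir -p pics
cat > h.py <<'E'
import numpy as np, cv2
from workcell import read_state, viewer, bot
def world(name,d,mask):
    p=viewer.camera_params(name); v,u=np.nonzero(mask&(d>0)); z=d[v,u]
    c=np.c_[(u-p["cx"])/p["fx"]*z,(v-p["cy"])/p["fy"]*z,z]
    return (c-np.array(p["t"]))@np.array(p["R"])
def masks(im):
    h=cv2.cvtColor(im,cv2.COLOR_BGR2HSV); H,S,V=cv2.split(h)
    ok=(S>130)&(V>70)
    return dict(red=ok&((H<8)|(H>172)),yellow=ok&(H>21)&(H<35),blue=ok&(H>98)&(H<130))
def look(name,f=None):
    im,d=viewer.read_camera(name)
    if f: cv2.imwrite(f,im)
    for k,m in masks(im).items():
        n,l,s,c=cv2.connectedComponentsWithStats(m.astype(np.uint8))
        if n<2: print(name,k,None); continue
        i=1+s[1:,4].argmax(); w=world(name,d,l==i)
        zt=np.percentile(w[:,2],80); t=w[w[:,2]>zt-.005]
        print(name,k,s[i],c[i].round(),"ztop",zt.round(4),"xy",((t.min(0)+t.max(0))/2)[:2].round(4),t.mean(0)[:2].round(4),np.ptp(t,axis=0)[:2].round(3))
E
python3 - <<'E'
from h import *
look("scene","pics/s0.png"); look("top","pics/t0.png")
s=read_state(); print(s["time"],s["tool_pos"],s["tcp_rot"],s["width"])
a=cv2.imread("pics/s0.png");b=cv2.imread("pics/t0.png")
E
```

```text
scene red [388 182  19  16 236] [397. 189.] ztop 0.0438 xy [0.5665 0.2536] [0.5674 0.2537] [0.043 0.043]
scene yellow [181 159  19  16 243] [190. 166.] ztop 0.0671 xy [ 0.506 -0.22 ] [ 0.5073 -0.2197] [0.045 0.042]
scene blue [294 191  18  17 231] [303. 199.] ztop 0.0439 xy [0.5899 0.0362] [0.5926 0.0363] [0.044 0.039]
top red [128 248  25  24 480] [140. 260.] ztop 0.0434 xy [0.5644 0.2532] [0.5639 0.2526] [0.041 0.043]
top yellow [401 285  26  26 517] [413. 298.] ztop 0.0671 xy [ 0.5051 -0.2214] [ 0.5046 -0.221 ] [0.042 0.042]
top blue [252 236  24  23 426] [263. 247.] ztop 0.0434 xy [0.5898 0.0348] [0.5891 0.035 ] [0.04  0.041]
0.1 [ 0.22991079 -0.63409576  0.30271768] [-3.09225085e+00 -5.43246710e-01  3.82936879e-04] 0.9997055377783768
```

View pics/s0.png

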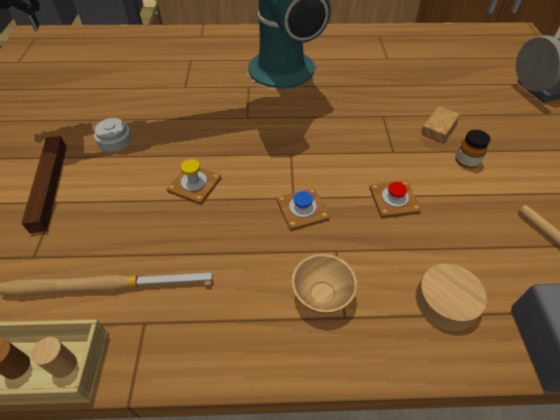

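View pics/t0.png

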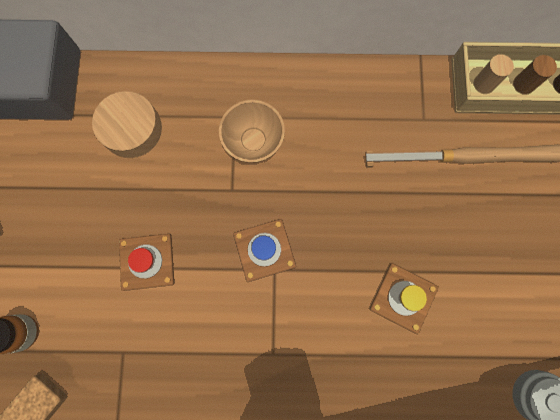

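Yellow stands at (413,298) in the top view, cap height 67 mm. Red at (140,260) and blue at (263,247) are locked at 43–44 mm. So yellow and red each need one press, and blue stays untouched. The bowl, at (251,131), is clear of the path.

Emit:
jog_arm([
  [[0.89, -0.655, 0, 0, 0, 0, -1], [0.89, -0.655, 0, 0, 0, 0, -1], [0.89, -0.655, 0, 0, 0, 0, -1], [0.89, -0.655, 0, 0, 0, 0, -1], [0.89, -0.655, 0, 0, 0, 0, -1]],
])

```text
time: 0.52
tool_pos: [0.3224, -0.4952, 0.3032]
tcp_rot: [-3.093, -0.542, 0.0]
wrist_force: [0.5, -0.3, 0.3]
width: 0.295
grip_force: 0.0
```

Emit:
jog_arm([
  [[0.89, -0.655, 0, 0, 0, 0, -1], [0.89, -0.655, 0, 0, 0, 0, -1], [0.89, -0.655, 0, 0, 0, 0, -1], [0.89, -0.655, 0, 0, 0, 0, -1], [0.89, -0.655, 0, 0, 0, 0, -1]],
])

```text
time: 0.93
tool_pos: [0.4145, -0.3572, 0.3034]
tcp_rot: [-3.094, -0.543, 0.001]
wrist_force: [1.0, -0.9, -0.1]
width: -0.001
grip_force: 0.0
```

Emit:
jog_arm([
  [[0.89, -0.655, 0.6, 0, 0, 0, -1], [0.89, -0.655, 0.6, 0, 0, 0, -1], [0.89, -0.655, 0.6, 0, 0, 0, -1], [0.89, -0.655, 0.6, 0, 0, 0, -1], [0.89, -0.655, 0.6, 0, 0, 0, -1]],
])

```text
time: 1.35
tool_pos: [0.5064, -0.2193, 0.2128]
tcp_rot: [-3.094, -0.544, 0.0]
wrist_force: [1.1, -1.1, -0.3]
width: 0.001
grip_force: 0.0
```

Emit:
jog_arm([
  [[0, 0, 0, 0, 0, 0, -1], [0, 0, 0, 0, 0, 0, -1], [0, 0, 0, 0, 0, 0, -1], [0, 0, 0, 0, 0, 0, -1], [0, 0, 0, 0, 0, 0, -1]],
])

```text
time: 1.77
tool_pos: [0.5061, -0.2223, 0.2149]
tcp_rot: [3.093, 0.541, 0.002]
wrist_force: [1.0, -0.4, 0.1]
width: 0.003
grip_force: 0.0
```

Emit:
jog_arm([
  [[0, 0, 0.7, 0, 0, 0, -1], [0, 0, 0.7, 0, 0, 0, -1], [0, 0, 0.7, 0, 0, 0, -1], [0, 0, 0.5, 0, 0, 0, -1], [0, 0, 0.4, 0, 0, 0, -1]],
])

```text
time: 2.18
tool_pos: [0.5055, -0.2222, 0.1238]
tcp_rot: [3.095, 0.541, -0.0]
wrist_force: [-3.2, 0.4, 5.2]
width: -0.0
grip_force: 2.8
```

Run:
```python
from h import *
look("scene","pics/s1.png")
s=read_state(); print(s["tool_pos"],s["wrist_force"])
im=cv2.imread("pics/s1.png")[100:240,110:310]; cv2.imwrite("pics/s1c.png",cv2.resize(im,None,fx=3,fy=3))
```

```text
scene red [388 182  19  16 237] [397. 189.] ztop 0.0438 xy [0.5662 0.254 ] [0.5673 0.2536] [0.043 0.043]
scene yellow [182 164  19  15 153] [192. 172.] ztop 0.0516 xy [ 0.5098 -0.2204] [ 0.5134 -0.2177] [0.037 0.043]
scene blue [294 192  18  16 231] [303. 199.] ztop 0.0436 xy [0.592  0.0361] [0.5925 0.0362] [0.042 0.039]
[ 0.50481948 -0.22167121  0.12174665] [ 0.45363684 -2.18897152  1.34633767]
```

View pics/s1c.png

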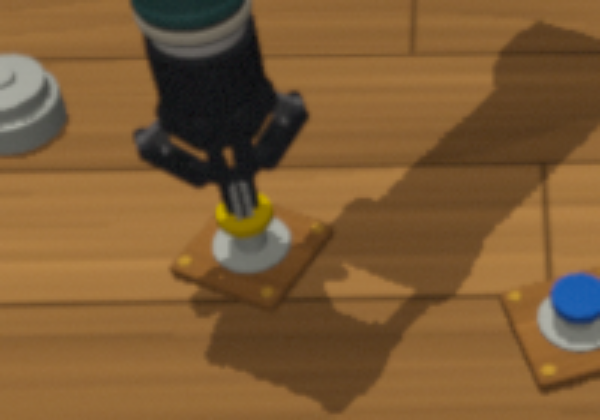

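The shut fingertips sit centred on the yellow cap (about (240,205) in the crop) and have it partly pressed. I'll continue to the bottom.

Emit:
jog_arm([
  [[0, 0, 0.25, 0, 0, 0, -1], [0, 0, 0.25, 0, 0, 0, -1], [0, 0, 0.2, 0, 0, 0, -1], [0, 0, 0.05, 0, 0, 0, -1], [0, 0, 0, 0, 0, 0, -1]],
])

```text
time: 2.65
tool_pos: [0.5064, -0.2219, 0.1022]
tcp_rot: [3.093, 0.543, 0.001]
wrist_force: [-2.2, -3.0, 4.9]
width: 0.003
grip_force: 2.0
```

Not at the hard stop yet; a little further.

Emit:
jog_arm([
  [[0, 0, 0.05, 0, 0, 0, -1], [0, 0, 0.05, 0, 0, 0, -1], [0, 0, 0, 0, 0, 0, -1], [0, 0, 0, 0, 0, 0, -1], [0, 0, 0, 0, 0, 0, -1]],
])

```text
time: 3.07
tool_pos: [0.5067, -0.2217, 0.1001]
tcp_rot: [3.093, 0.544, 0.001]
wrist_force: [-4.1, -1.4, 11.3]
width: -0.001
grip_force: 5.3
```

Emit:
jog_arm([
  [[0, 0, 0.05, 0, 0, 0, -1], [0, 0, 0, 0, 0, 0, -1], [0, 0, 0, 0, 0, 0, -1], [0, 0, 0, 0, 0, 0, -1], [0, 0, 0, 0, 0, 0, -1]],
])

```text
time: 3.48
tool_pos: [0.5067, -0.2218, 0.1]
tcp_rot: [3.093, 0.544, 0.001]
wrist_force: [-8.3, 0.1, 19.9]
width: -0.005
grip_force: 10.2
```

The force rose while the position held, so this is the hard stop. Now I lift straight up and check.

Emit:
jog_arm([
  [[0, 0, -0.4, 0, 0, 0, -1], [0, 0, -0.7, 0, 0, 0, -1], [0, 0, -0.9, 0, 0, 0, -1], [0, 0, -0.9, 0, 0, 0, -1], [0, 0, -0.7, 0, 0, 0, -1]],
])

```text
time: 3.9
tool_pos: [0.5069, -0.2209, 0.2071]
tcp_rot: [3.093, 0.543, 0.004]
wrist_force: [0.6, -1.2, 0.8]
width: 0.004
grip_force: 0.0
```

Run:
```python
from h import *
look("scene")
s=read_state(); print(s["tool_pos"],s["tcp_rot"])
from scipy.spatial.transform import Rotation as R
print(R.from_rotvec(s["tcp_rot"]).inv().apply(np.array([.565,.2532,.2])-s["tool_pos"])/.03)
```

```text
scene red [388 182  19  16 235] [397. 189.] ztop 0.044 xy [0.5664 0.2542] [0.5672 0.2536] [0.042 0.043]
scene yellow [182 166  20  16 241] [192. 173.] ztop 0.0436 xy [ 0.5063 -0.2212] [ 0.5074 -0.22  ] [0.045 0.043]
scene blue [294 192  18  16 229] [303. 199.] ztop 0.0439 xy [0.5914 0.036 ] [0.5924 0.0363] [0.041 0.039]
[ 0.50914672 -0.22197907  0.21165728] [3.08927536 0.54261843 0.01294517]
[  7.14534329 -14.25911294   0.34994748]
```

Yellow is locked at 43.6 mm. On to red.

Emit:
jog_arm([
  [[0.48, -0.95, 0, 0, 0, 0, -1], [0.48, -0.95, 0, 0, 0, 0, -1], [0.48, -0.95, 0, 0, 0, 0, -1], [0.48, -0.95, 0, 0, 0, 0, -1], [0.48, -0.95, 0, 0, 0, 0, -1]],
])

```text
time: 4.37
tool_pos: [0.5254, -0.0608, 0.2049]
tcp_rot: [-3.094, -0.543, -0.002]
wrist_force: [0.9, -0.2, -0.5]
width: -0.001
grip_force: 0.0
```

Emit:
jog_arm([
  [[0.48, -0.95, 0, 0, 0, 0, -1], [0.48, -0.95, 0, 0, 0, 0, -1], [0.48, -0.95, 0, 0, 0, 0, -1], [0.48, -0.95, 0, 0, 0, 0, -1], [0.48, -0.95, 0, 0, 0, 0, -1]],
])

```text
time: 4.78
tool_pos: [0.5444, 0.0981, 0.2049]
tcp_rot: [-3.093, -0.543, -0.001]
wrist_force: [0.9, 0.0, 0.7]
width: -0.004
grip_force: 0.0
```

Emit:
jog_arm([
  [[0.48, -0.95, 0, 0, 0, 0, -1], [0.48, -0.95, 0, 0, 0, 0, -1], [0.48, -0.95, 0, 0, 0, 0, -1], [0.48, -0.95, 0, 0, 0, 0, -1], [0.48, -0.95, 0, 0, 0, 0, -1]],
])

```text
time: 5.2
tool_pos: [0.5633, 0.2566, 0.2047]
tcp_rot: [-3.093, -0.544, -0.001]
wrist_force: [-0.0, -0.5, -0.9]
width: 0.001
grip_force: 0.0
```

Emit:
jog_arm([
  [[0, 0, 0.5, 0, 0, 0, -1], [0, 0, 0.5, 0, 0, 0, -1], [0, 0, 0.5, 0, 0, 0, -1], [0, 0, 0, 0, 0, 0, -1], [0, 0, 0, 0, 0, 0, -1]],
])

```text
time: 5.62
tool_pos: [0.5625, 0.2546, 0.1586]
tcp_rot: [3.094, 0.544, -0.004]
wrist_force: [-0.0, 0.4, 0.3]
width: -0.002
grip_force: 0.0
```

Emit:
jog_arm([
  [[0.08, 0.05, 0.6, 0, 0, 0, -1], [0, 0, 0.6, 0, 0, 0, -1], [0, 0, 0.4, 0, 0, 0, -1], [0, 0, 0.2, 0, 0, 0, -1], [0, 0, 0.1, 0, 0, 0, -1]],
])

```text
time: 6.03
tool_pos: [0.567, 0.2541, 0.1036]
tcp_rot: [-3.094, -0.543, -0.002]
wrist_force: [-0.3, -0.4, 4.7]
width: 0.001
grip_force: 2.3
```

Emit:
jog_arm([
  [[0, 0, 0.06, 0, 0, 0, -1], [0, 0, 0.04, 0, 0, 0, -1], [0, 0, 0, 0, 0, 0, -1], [0, 0, 0, 0, 0, 0, -1], [0, 0, 0, 0, 0, 0, -1]],
])

```text
time: 6.45
tool_pos: [0.567, 0.2541, 0.1007]
tcp_rot: [-3.094, -0.544, -0.003]
wrist_force: [2.0, -0.5, 4.6]
width: -0.004
grip_force: 2.1
```

Emit:
jog_arm([
  [[0, 0, 0.06, 0, 0, 0, -1], [0, 0, 0.04, 0, 0, 0, -1], [0, 0, 0, 0, 0, 0, -1], [0, 0, 0, 0, 0, 0, -1], [0, 0, 0, 0, 0, 0, -1]],
])

```text
time: 6.87
tool_pos: [0.5671, 0.2542, 0.1001]
tcp_rot: [-3.094, -0.544, -0.003]
wrist_force: [-4.7, -2.6, 18.4]
width: -0.002
grip_force: 9.4
```

Hard stop reached. I lift well clear and look.

Emit:
jog_arm([
  [[0, 0, -0.4, 0, 0, 0, -1], [0, 0, -0.7, 0, 0, 0, -1], [0, 0, -0.9, 0, 0, 0, -1], [0, 0, -0.9, 0, 0, 0, -1], [0, 0, -0.9, 0, 0, 0, -1]],
])

```text
time: 7.28
tool_pos: [0.565, 0.2537, 0.2108]
tcp_rot: [3.094, 0.543, -0.005]
wrist_force: [0.3, -1.2, -0.4]
width: 0.001
grip_force: 0.0
```

Emit:
jog_arm([
  [[0, 0, -0.9, 0, 0, 0, -1], [0, 0, -0.7, 0, 0, 0, -1], [0, 0, 0, 0, 0, 0, -1], [0, 0, 0, 0, 0, 0, -1], [0, 0, 0, 0, 0, 0, -1]],
])

```text
time: 7.7
tool_pos: [0.5653, 0.2537, 0.2574]
tcp_rot: [3.094, 0.544, -0.004]
wrist_force: [-0.8, -0.1, -1.5]
width: -0.0
grip_force: 0.0
```

Run:
```python
from h import *
look("scene","pics/s2.png")
s=read_state(); print(s["time"],s["tool_pos"],s["wrist_force"])
a,b=cv2.imread("pics/s0.png"),cv2.imread("pics/s2.png")
print("bowl diff",cv2.absdiff(a,b)[255:315,285:360].mean())
```

```text
scene red [390 174  20  17 251] [399. 182.] ztop 0.0676 xy [0.5661 0.2531] [0.5675 0.2531] [0.042 0.042]
scene yellow [182 166  20  16 238] [192. 173.] ztop 0.0434 xy [ 0.5058 -0.2207] [ 0.5071 -0.2199] [0.041 0.042]
scene blue [294 192  18  16 230] [303. 199.] ztop 0.0436 xy [0.5915 0.0361] [0.5924 0.0362] [0.041 0.039]
7.75 [0.56498959 0.25354487 0.25662074] [-0.20936613 -0.55075157 -0.1353977 ]
bowl diff 4.094740740740741
```

View pics/s2.png

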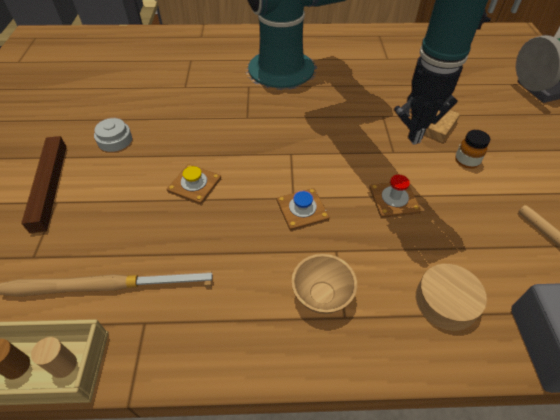

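Red stands at (399,182), 67.6 mm. Yellow at (192,173) and blue at (303,199) are down at about 43.5 mm. The bowl at (324,285) hasn't moved, and the arm is clear of everything.

```bash
python3 -c "
from workcell import bot
print(bot.finish_job())"
```

```text
the job is handed in; nothing more can be done
None
```

The job is handed in at about 7.8 s: only the red stop is standing, yellow and blue are locked down, and the bowl was not moved.

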